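# Release the ratchet and lower the hold-down arm onto the tin

## Robot

A 6-joint arm with a two-finger parallel gripper is mounted at the origin on a cart in front of the work surface, level with it; the furniture and walls round the work are solid. World frame = base frame: x ahead of the robot, y to its left, z up, the work surface at z = 0. Lengths are in m, angles in rad, forces in N, time in s.
With the tool pointing down it reaches from about 0.375 to 0.75 m from the base axis. Payload 9 kg.
Tool frame: the origin (TCP) lies midway between the tips of the shut fingers; the grasp point (between the pads) lies 19 mm behind it; z points along the fingers, y is the line along which they close (so a half turn about z gives the same grasp; the last joint's range is limited). The gripper opens to 85 mm and grips with 20 to 120 N. Pads are 22 mm wide; open, the fingers measure 114 mm over their backs; the gripper's body (76 mm by 85 mm) begins 54 mm behind the grasp point. The pads swing forward as they close: fully open they stand 13 mm farther back than shut.
Start: joints at [1.082, 0.104, 0.097, 1.564, 0, 1.353], TCP at [0.161, 0.578, 0.198] pointing down, gripper open.
Joint ranges: [-2.99, 2.99], [-0.84, 1.86], [-1.1, 1.16], [-1.84, 2.11], [-1.51, 1.56], [-3.14, 3.14]. Speed limits (rad/s): [2.22, 2.22, 2.57, 3.14, 3.14, 3.14].

## Interface

Orientations are given as a rotation vector (axis times angle).
In Python, from cell import env gives the robot as it stands. The module is installed in compiled form; this text tells all that it offers.
- The arm moves only by the tool arm_command, never from a script. Its argument "moves" is a list of rows, each an object with "grip": the finger opening in mm, from 0 to 85.4; "dp": the shift along the tool's x, y, z each as a share of 0.2 m, from -1 to 1, a list of three; "turn": the turn about the tool's z as a share of 0.5 rad, from -1 to 1. A call has 1 to 12 rows; each row shifts and turns the commanded pose from where the row before left it, along the tool's axes as they then stand; what a row does not reach is not made up. A row lasts 1/10 s, in which the tool goes at most 50 mm and 8.59 degrees, less where a joint would pass 70% of its speed; a pose out of reach is approached as far as the arm can. A call with a number of a shift or a turn outside -1 to 1 is refused whole. A call with a gripper value outside its range is refused whole. The fingers move at their own pace and stop on an object; "grip_force" is the grip in N (left out, the last holds). Time passes only in rows, so rows that do not move let the fingers close. It gives the time, the measured TCP pose, the force, the opening and the grip force at its end, in the units of the state.
- env.observe(): the state, without advancing time (a new reading comes with each control period).
- env.get_image(name): name is "scene" or "top" or "wrist"; returns (picture, depth): 400x640x3 uint8, red, green, blue; 400x640 float32, m along the optical axis (not along the pixel's ray), 0 where there is no reading.
- env.calibration(name): a dict with "fx", "fy", "cx", "cy" (pixels), "eye" and "attitude" of the camera in the world. Camera axes: x right, y up, looking along -z (the intrinsics and any distortion apply to the point x, -y, -z); pixel columns grow to the right and rows downward; lengths in m; the calibration is good to about 2 mm. The wrist camera is an equidistant fisheye: a pixel r from the principal point sees the ray r / f radians off the axis. A picture is of the moment at which its call begins: read the wrist's pose just before it. calibration takes no time and is no camera call; for the wrist camera it gives the pose at the moment of the call.
- env.hand_in(): hands the job in; it is judged then, once.
Trained networks look in the newest picture that a camera, given by its name, has taken for a name from the list of things; names that differ only in an ending like _2 or _b are one class to them, and where a whole thing is asked for, a point or a joint stands for the part that bears it (a point fixed in the world has none). Each returns a list of dicts, best first, with "score" (0 to 1); they miss things now and then, are a little off and sometimes report something else, mostly with a low value. They report only what shows in the picture. A call takes as long as a camera call. They do not tell look-alikes from the thing itself.
- env.trace(camera, thing): "region" (400x640 bool, what is visible of it) and "pixel" ([row, column] in pixels, amid what is visible of it).
The state is a dict: "t": time; "joints": joint angles; "dq": joint speeds; "joint_torque": joint torques, N m; "tool_pos": TCP position; "tool_rot": TCP orientation; "contact_force": force on the tool from outside, world axes, zero at the start; "torque": the same for the moment, N m; "gripper_width": finger opening in m; "gripper_force": force on a finger pad.
Only numpy, scipy, OpenCV 4.12 (cv2) and the standard library are available. Lean on these libraries where they do the work, as an engineer would, in place of code of your own. Each camera call takes 0.05 s, during which the arm holds its last target. There are 200 camera calls.

## Task

The round tin in the gluing fixture must be held shut while its lid sets. With the fingertips press the thumb plate of the ratchet pawl down until the pawl is fully free of the teeth, where it stays by itself, and only then push the raised arm down by its cross-bar, past the teeth, until its rubber foot rests on the lid of the tin. Push gently, lift nothing, leave the tin in its nest, the pawl free and the small things around the fixture undisturbed, and finish with the hand clear of everything.

Things in the scene. Friction and masses are not known exactly. Their poses are not given: they have to be found in the camera images.
- fixture: Gluing fixture bolted to a fixed plywood board 330 x 270 x 15 mm that lies on the desk: aluminium base 250 x 90 x 12 mm (x -85 to +165). Origin on the board's top (15 mm over the desk), below the arm's hinge. x points along the arm towards its cross-bar (the pawl is at the -x end), y is parallel to both hinge axes, z up. The arm points roughly to the robot's left.
- holddown (a joint): Angle of the steel arm above level, rad, about main_hinge. Starts at 0.63 to 0.70; 0 = level, foot on the lid. The engaged pawl stops it at 0.62 (do not force it). Pawl free: stiff hinge, stays where left, 4 to 7 N downwards on the cross-bar moves it. Bar 14 mm square, ratchet wheel 84 mm across at the hinge.
- bar_axis (a point): Centre of the axis of the arm's cross-bar, the place to push: rubber-sleeved round bar, 18 mm diameter, 60 mm long, parallel to the fixture's y, its top 9 mm above this point. At arm angle a it is at x = 155 cos a mm in the fixture's frame, 65 + 155 sin a mm above the board (about 160 mm at the start, 65 at the end).
- main_hinge (a point): Point on the arm's hinge axis, midway between the cheeks, 65 mm above the board; it does not move relative to the fixture.
- pawl (a joint): Ratchet pawl, rad: 0 engaged (start), 0.30 pressed down to its stop; teeth clear from 0.12 on, fully free above 0.2. Stiff pivot without a spring (3 to 6 N on the thumb plate moves it): it stays where it is left.
- thumb_plate (a point): Top centre of the pawl's thumb plate: grooved steel, 34 x 34 mm, at x = -95 mm in the fixture's frame, 118 mm above the board at the start. Pressed straight down it turns about the pawl's pivot (x = -50 mm, 100 mm above the board), sinks 14 mm (and swings 3 mm to -x) to its stop and lifts the nose out of the wheel. Free space below.
- foot: The foot under the arm, 110 mm from main_hinge: a sprung stud with a rubber pad 24 mm in diameter; it yields up to 3 mm upwards (12 N). Origin on the centre line of the arm.
- foot_face (a point): Centre of the underside of the foot's rubber pad, 29 mm below the foot's origin.
- screw_tin: Round tin 64 mm in diameter and 24 mm high, about 90 g, standing loose in the nest of the fixture. Origin at the centre of its underside; its lid's top is 24 mm higher, 36 mm above the board.
- nest (a point): Centre of the nest on the top of the base plate (12 mm above the board, x = 110 mm in the fixture's frame): four pins 10 mm high surround the tin with about 2 mm of play.
- marker: Bystander: felt marker 136 mm long, 18 mm thick, lying beside the fixture; leave it alone.
- eraser: Bystander: block eraser 44 x 34 x 12 mm, lying beside the fixture.
- cell: Bystander: battery cell 14 mm thick, 50 mm long, lying beside the fixture.
- flux_bottle: Bystander: small bottle 31 mm in diameter, 67 mm tall, standing behind the fixture.
- small_tub: Bystander: clear tub 44 mm in diameter, 34 mm tall, standing behind the fixture.
- spare_plug: Bystander: mains plug 56 x 48 x 36 mm, lying behind the fixture.
Not all that is in view belongs to the job. There is more than one size of the screw_tin; the job needs the smallest.

How it is judged:
On the way, in this order (a step that is already met when the one before it is completed fails the run):
1. the pawl is pressed fully free while the arm is still up (value of joint pawl above 0.2 rad and value of joint holddown above 0.5 rad), for 0.2 s.
2. the arm is pushed down until its foot rests on the tin's lid (value of joint holddown below 0.03 rad and contact force between foot and screw_tin above 0.3 N), for 0.2 s.
At the end, for the whole second after the job is handed in: The arm is down and at rest (angle between -0.06 and 0.03 rad) with its foot bearing on the tin's lid (over 0.3 N), the pawl is still free (over 0.2 rad), and the tin stands upright in its nest (within 6 mm) (all of step 2 and value of joint holddown above -0.06 rad and velocity of joint holddown between -0.02 and 0.02 rad/s and value of joint pawl above 0.2 rad and distance between screw_tin and nest below 0.006 m and linear speed of screw_tin below 0.01 m/s and angle between screw_tin's own z axis and vertical below 0.06 rad); the robot touches nothing.
It fails at once if the arm is forced down past the engaged pawl (value of joint pawl below 0.08 rad and value of joint holddown below 0.5 rad).
It fails at once if the arm is lifted instead of pushed down (value of joint holddown above 0.84 rad).
It fails at once if the tin is crushed by the foot (over 60 N) (contact force between foot and screw_tin above 60 N).
It fails at once if the tin is lifted or taken out of its nest (distance between screw_tin and nest above 0.012 m).
It fails at once if a bystander is moved or lifted more than 25 mm (distance of any of marker, eraser, cell, flux_bottle, small_tub, spare_plug from where it was at the start of the episode above 0.025 m).
It also fails if it takes over 48 s, if anything falls off the work surface, if the arm or the gripper's body presses on something with over 40 N, if the wrist force passes 120 N, or if a joint passes its speed limit or range.

## Working session

There is one attempt and no reset: what is moved stays moved. The work goes in short steps, Python scripts to look and compute and a tool call to move; the robot and the scene stay as the last step left them, time stands still between calls to the robot, and variables do not carry over. Pictures are saved under pics/ and viewed, at most 10 in all, crops included, and the job is handed in when it is done.

Besides the shell and the picture viewer there is one more tool, called after "Emit:" in YAML: its name, and indented under it one key for each argument. arm_command: Moves the arm, as the interface text tells. Its arguments: {"type":"object","properties":{"moves":{"type":"array","items":{"type":"object","properties":{"grip":{"type":"number"},"dp":{"type":"array","items":{"type":"number"}},"turn":{"type":"number"}}}},"grip_force":{"type":"number"}},"required":["moves"]}

```bash
mkdir -p pics
cat > h.py <<'E'
import numpy as np, cv2
from scipy.spatial.transform import Rotation as R
from cell import env
def rot(a):
    a=np.array(a,float)
    if a.shape==(3,3): return a
    return R.from_rotvec(a).as_matrix() if a.size==3 else R.from_quat(a).as_matrix()
def world(cal,depth,mask):
    r,c=np.nonzero(mask&(depth>0)); d=depth[r,c]
    p=np.stack([(c-cal['cx'])/cal['fx']*d,-(r-cal['cy'])/cal['fy']*d,-d],1)
    return p@rot(cal['attitude']).T+np.array(cal['eye'])
E
python3 - <<'E'
from h import *
o=env.observe(); print(o['tool_pos'],o['tool_rot'],o['t'])
for n in ['scene','top']:
    im,d=env.get_image(n); cal=env.calibration(n); print(n,cal)
    cv2.imwrite(f'pics/{n}0.png',im[:,:,::-1]); np.savez(f'{n}0.npz',im=im,d=d)
    for t in ['thumb_plate','bar_axis','screw_tin','pawl','holddown','fixture','foot']:
        for x in env.trace(n,t)[:2]:
            P=world(cal,d,x['region']); 
            print(n,t,round(x['score'],2),x['pixel'],len(P),np.round(np.median(P,0),3) if len(P) else '',np.round(P.min(0),3) if len(P) else '',np.round(P.max(0),3) if len(P) else '')
E
```

```text
[0.1602917  0.57781724 0.19703488] [-4.24018765e-01 -3.11238500e+00  1.91058943e-03] 0.0
scene {'fx': 389.58054488642085, 'fy': 389.58054488642085, 'cx': 319.5752422070955, 'cy': 190.11416362675863, 'eye': array([ 0.2571083 , -0.39780312,  0.96779154]), 'attitude': array([ 0.61126273, -0.14296395, -0.45108891])}
scene thumb_plate 0.83 [277.0, 360.3] 341 [ 0.506 -0.124  0.134] [ 0.485 -0.153  0.028] [ 0.543 -0.04   0.138]
scene thumb_plate 0.56 [265.0, 342.3] 10449 [ 0.502 -0.039  0.017] [ 0.366 -0.185 -0.003] [0.681 0.201 0.191]
scene bar_axis 0.9 [212.1, 340.0] 556 [0.522 0.047 0.159] [ 0.497 -0.085 -0.001] [0.602 0.171 0.191]
scene screw_tin 0.91 [150.3, 255.1] 513 [0.447 0.415 0.032] [ 0.407  0.383 -0.001] [0.486 0.496 0.039]
scene screw_tin 0.61 [174.5, 281.2] 584 [0.48  0.308 0.032] [0.441 0.275 0.001] [0.523 0.359 0.038]
scene pawl 0.9 [274.6, 361.0] 362 [ 0.506 -0.124  0.134] [ 0.485 -0.155  0.12 ] [ 0.52  -0.038  0.138]
scene pawl 0.2 [212.2, 343.1] 593 [0.521 0.041 0.158] [ 0.497 -0.086 -0.001] [0.602 0.171 0.191]
scene holddown 0.61 [212.9, 342.7] 730 [0.522 0.043 0.141] [ 
[... 671 characters left out ...]
axis 0.95 [198.4, 340.0] 567 [0.524 0.056 0.166] [ 0.5   -0.066  0.027] [0.569 0.086 0.193]
top screw_tin 0.92 [220.8, 234.1] 900 [0.486 0.315 0.033] [ 0.445  0.277 -0.002] [0.529 0.367 0.038]
top screw_tin 0.63 [235.6, 192.3] 887 [0.451 0.424 0.032] [ 0.411  0.385 -0.001] [0.492 0.468 0.039]
top pawl 0.87 [203.1, 418.1] 435 [ 0.51  -0.122  0.134] [ 0.487 -0.155  0.014] [ 0.537 -0.038  0.139]
top holddown 0.69 [196.0, 342.8] 610 [0.524 0.047 0.162] [ 0.5   -0.071  0.026] [0.566 0.085 0.193]
top fixture 0.97 [206.9, 360.6] 11619 [ 0.51  -0.009  0.017] [ 0.368 -0.183 -0.   ] [0.677 0.176 0.193]
top foot 0.68 [208.7, 360.5] 11697 [ 0.51  -0.007  0.017] [ 0.369 -0.181  0.   ] [0.677 0.174 0.193]
```

Run:
```python
from h import *
for n in ['scene','top']:
    z=np.load(f'{n}0.npz'); cal=env.calibration(n)
    P=world(cal,z['d'],np.ones((400,640),bool))
    b=(np.abs(P[:,0]-.51)<.2)&(np.abs(P[:,1])<.25)
    # thumb plate
    s=P[b&(P[:,2]>.125)&(P[:,2]<.142)&(P[:,1]<-.08)]; print(n,'plate',np.median(s,0),s.min(0),s.max(0),len(s),cv2.minAreaRect(s[:,:2].astype(np.float32)*1000))
    s=P[b&(P[:,2]>.172)&(P[:,2]<.22)&(P[:,1]>.03)]; print('bar',np.median(s,0),s.min(0),s.max(0),len(s),cv2.minAreaRect(s[:,:2].astype(np.float32)*1000))
    s=P[b&(P[:,2]>.009)&(P[:,2]<.021)]; print('board',cv2.minAreaRect(s[:,:2].astype(np.float32)*1000))
    s=P[b&(P[:,2]>.0235)&(P[:,2]<.031)]; print('base',cv2.minAreaRect(s[:,:2].astype(np.float32)*1000))
a=cv2.imread('pics/top0.png')[80:340,180:540]; cv2.imwrite('pics/topc.png',cv2.resize(a,None,fx=2.2,fy=2.2))
a=cv2.imread('pics/scene0.png')[120:360,200:500]; cv2.imwrite('pics/scenec.png',cv2.resize(a,None,fx=2.4,fy=2.4))
```

```text
scene plate [ 0.50425918 -0.1306399   0.13409033] [ 0.48424621 -0.15558245  0.12540669] [ 0.52062621 -0.08046324  0.13817279] 315 ((504.8410339355469, -117.10110473632812), (74.59022521972656, 33.678470611572266), 83.0740737915039)
bar [0.52837108 0.07026532 0.18640375] [0.49706598 0.05240951 0.17231276] [0.56357883 0.08503042 0.1912098 ] 228 ((529.8844604492188, 67.89688110351562), (30.353744506835938, 66.40193939208984), 83.97374725341797)
board ((469.78778076171875, -11.759109497070312), (424.0717468261719, 369.2430419921875), 82.22769927978516)
base ((518.4532470703125, -5.408203125), (258.9454650878906, 211.70225524902344), 83.00753021240234)
top plate [ 0.50733979 -0.12948163  0.1342071 ] [ 0.4866441  -0.15521253  0.12550727] [ 0.52206739 -0.08107185  0.13924052] 320 ((507.3468322753906, -117.47601318359375), (74.6639175415039, 33.63322067260742), 81.89989471435547)
bar [0.53230396 0.07384626 0.18713145] [0.49996    0.05146948 0.17246466] [0.56687791 0.08752601 0.19272575] 280 ((532.2456665039062, 67.42689514160156), (31.404876708984375, 66.6597671508789), 81.80706787109375)
board ((493.9366455078125, 3.081390380859375), (478.7053527832031, 363.14190673828125), 89.50240325927734)
base ((523.3294677734375, -6.002227783203125), (260.238525390625, 214.65829467773438), 82.42684173583984)
```

View pics/topc.png

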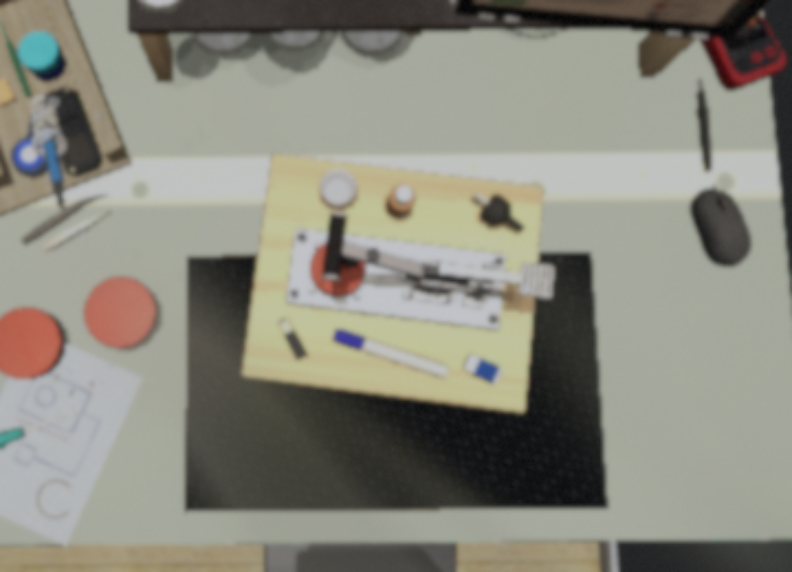

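View pics/scenec.png

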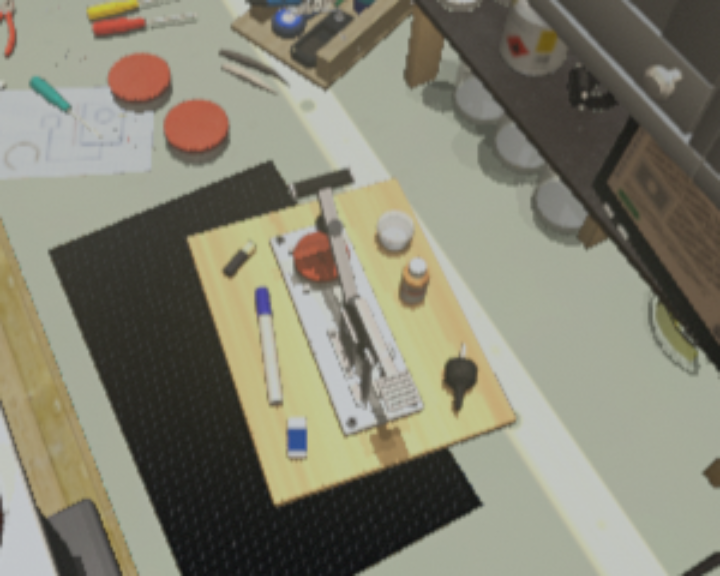

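The top and scene views show the small red tin already in the nest under the raised arm. The cross-bar is the dark bar at about (335,245) in the top crop and the thumb plate is at (537,280). The bystanders lie to either side, and the larger tins sit off the board. The fixture's x axis points about 83° from world x, so I'll raise the hand, align it and move over the plate.

Emit:
arm_command:
  moves:
    - {"grip": 0, "dp": [0, 0, -0.15], "turn": -0.1}
    - {"grip": 0, "dp": [0, 0, -0.15], "turn": -0.1}
    - {"grip": 0, "dp": [0, 0, -0.05], "turn": -0.1}
    - {"grip": 0, "dp": [-0.15, -0.16, 0]}
    - {"grip": 0, "dp": [-0.15, -0.16, 0]}
    - {"grip": 0, "dp": [-0.15, -0.16, 0]}
    - {"grip": 0, "dp": [-0.15, -0.16, 0]}
    - {"grip": 0, "dp": [-0.15, -0.16, 0]}
    - {"grip": 0, "dp": [-0.15, -0.16, 0]}
    - {"grip": 0, "dp": [-0.15, -0.16, 0]}
    - {"grip": 0, "dp": [-0.15, -0.16, 0]}
    - {"grip": 0, "dp": [-0.15, -0.16, 0]}

```text
validation failed for argument at $.mo...
```

Emit:
arm_command:
  moves:
    - {"grip": 0, "dp": [-0.07, -0.16, 0]}
    - {"grip": 0, "dp": [-0.07, -0.16, 0]}
    - {"grip": 0, "dp": [-0.07, -0.16, 0]}
    - {"grip": 0, "dp": [-0.07, -0.16, 0]}
    - {"grip": 0, "dp": [-0.07, -0.16, 0]}
    - {"grip": 0, "dp": [-0.07, -0.16, 0]}
    - {"grip": 0, "dp": [-0.07, -0.16, 0]}
    - {"grip": 0, "dp": [-0.07, -0.16, 0]}
    - {"grip": 0, "dp": [-0.07, -0.16, 0]}
    - {"grip": 0, "dp": [-0.07, -0.16, 0]}
    - {"grip": 0, "dp": [-0.07, -0.16, 0]}
    - {"grip": 0, "dp": [0, 0, 0]}

```text
validation failed for argument at $.mo...
```

```bash
cat >> h.py <<'E'
PL=np.array([.506,-.136,.133]); BAR0=np.array([.532,.076]); U=np.array([np.cos(np.radians(83)),np.sin(np.radians(83))])
def state(tgt=None):
    o=env.observe(); M=rot(o['tool_rot']); p=np.array(o['tool_pos'])
    print('t',round(o['t'],2),'p',np.round(p,4),'y_t deg',np.degrees(np.arctan2(M[1,1],M[0,1])).round(1),'F',np.round(o['contact_force'],1),'w',o['gripper_width'])
    if tgt is not None: print('to go tool mm',np.round(M.T@(np.array(tgt)-p)*1000,1))
E
python3 -c "
from h import *
state(PL)"
```

```text
t 0.8 p [0.1605 0.5782 0.1979] y_t deg 74.5 F [0.1 0.2 0.8] w 0.0853171848962903
to go tool mm [-523.9 -595.7   64.8]
```

Emit:
arm_command:
  moves:
    - {"grip": 0, "dp": [0, 0, -0.15], "turn": -0.1}
    - {"grip": 0, "dp": [0, 0, -0.15], "turn": -0.1}
    - {"grip": 0, "dp": [0, 0, -0.05], "turn": -0.1}
    - {"grip": 0, "dp": [-0.15, -0.16, 0], "turn": 0}
    - {"grip": 0, "dp": [-0.15, -0.16, 0], "turn": 0}
    - {"grip": 0, "dp": [-0.15, -0.16, 0], "turn": 0}
    - {"grip": 0, "dp": [-0.15, -0.16, 0], "turn": 0}
    - {"grip": 0, "dp": [-0.15, -0.16, 0], "turn": 0}
    - {"grip": 0, "dp": [-0.15, -0.16, 0], "turn": 0}
    - {"grip": 0, "dp": [-0.15, -0.16, 0], "turn": 0}
    - {"grip": 0, "dp": [-0.15, -0.16, 0], "turn": 0}
    - {"grip": 0, "dp": [-0.15, -0.16, 0], "turn": 0}

```text
t: 2.0
tool_pos: [0.3946, 0.2582, 0.2681]
tool_rot: [0.189, 3.135, 0.001]
contact_force: [0.5, 1.1, 0.3]
gripper_width: -0.0001
gripper_force: 0.0
```

Emit:
arm_command:
  moves:
    - {"grip": 0, "dp": [-0.07, -0.16, 0], "turn": 0}
    - {"grip": 0, "dp": [-0.07, -0.16, 0], "turn": 0}
    - {"grip": 0, "dp": [-0.07, -0.16, 0], "turn": 0}
    - {"grip": 0, "dp": [-0.07, -0.16, 0], "turn": 0}
    - {"grip": 0, "dp": [-0.07, -0.16, 0], "turn": 0}
    - {"grip": 0, "dp": [-0.07, -0.16, 0], "turn": 0}
    - {"grip": 0, "dp": [-0.07, -0.16, 0], "turn": 0}
    - {"grip": 0, "dp": [-0.07, -0.16, 0], "turn": 0}
    - {"grip": 0, "dp": [-0.07, -0.16, 0], "turn": 0}
    - {"grip": 0, "dp": [-0.07, -0.16, 0], "turn": 0}
    - {"grip": 0, "dp": [-0.07, -0.16, 0], "turn": 0}
    - {"grip": 0, "dp": [0, 0, 0], "turn": 0}

```text
t: 3.2
tool_pos: [0.5047, -0.1117, 0.2669]
tool_rot: [-0.195, -3.135, 0.001]
contact_force: [-1.0, 0.4, -0.5]
gripper_width: 0.0002
gripper_force: 0.0
```

```bash
python3 -c "
from h import *
state(PL)
im,d=env.get_image('wrist'); cv2.imwrite('pics/w1.png',im[:,:,::-1])"
```

```text
t 3.2 p [ 0.5047 -0.1117  0.2669] y_t deg 82.9 F [-1.   0.4 -0.5] w 0.00019951568060034455
to go tool mm [ -4.3 -23.9 133.9]
```

View pics/w1.png

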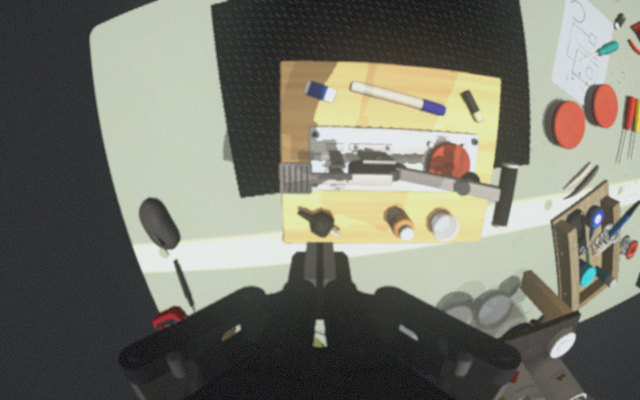

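The thumb plate is at (295,177) in the wrist picture, to the image left of the fingers, which matches the estimate. Next I'll move over it and descend close.

Emit:
arm_command:
  moves:
    - {"grip": 0, "dp": [-0.02, -0.14, 0], "turn": 0}
    - {"grip": 0, "dp": [0, 0, 0.18], "turn": 0}
    - {"grip": 0, "dp": [0, 0, 0.18], "turn": 0}
    - {"grip": 0, "dp": [0, 0, 0.15], "turn": 0}
    - {"grip": 0, "dp": [0, 0, 0.06], "turn": 0}
    - {"grip": 0, "dp": [0, 0, 0.03], "turn": 0}
    - {"grip": 0, "dp": [0, 0, 0.015], "turn": 0}
    - {"grip": 0, "dp": [0, 0, 0], "turn": 0}

```text
t: 4.05
tool_pos: [0.5055, -0.1366, 0.146]
tool_rot: [0.189, 3.134, -0.001]
contact_force: [0.2, -0.2, -0.6]
gripper_width: 0.0002
gripper_force: 0.0
```

```bash
python3 -c "
from h import *
state(PL)
im,d=env.get_image('scene'); cv2.imwrite('pics/s1.png',cv2.resize(im[180:360,260:480,::-1],None,fx=3.3,fy=3.3))"
```

```text
t 4.05 p [ 0.5055 -0.1366  0.146 ] y_t deg 83.1 F [ 0.2 -0.2 -0.6] w 0.00024852994110570096
to go tool mm [-0.4  0.7 13. ]
```

View pics/s1.png

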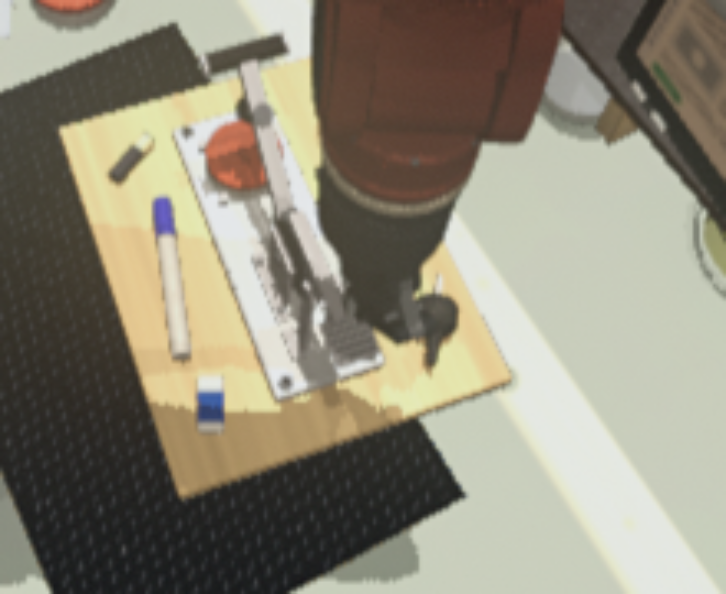

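Run:
```python
from h import *
im,d=env.get_image('scene'); cal=env.calibration('scene')
o=env.observe(); p=np.array(o['tool_pos'])
a=im[:,:,::-1].copy(); a=cv2.resize(a[220:320,300:420],None,fx=6,fy=6,interpolation=cv2.INTER_NEAREST)
def proj(q):
    c=rot(cal['attitude']).T@(q-np.array(cal['eye'])); return np.array([cal['cx']+cal['fx']*c[0]/-c[2],cal['cy']-cal['fy']*c[1]/-c[2]])
for q,col in [(p,(0,255,0)),(p+[0,0,.03],(0,255,255)),(PL,(0,0,255))]:
    u=proj(q); print(u); cv2.circle(a,tuple(int(v) for v in (u-[300,220])*6),5,col,-1)
cv2.imwrite('pics/s2.png',a)
P=world(cal,d,np.ones((400,640),bool)); s=P[(P[:,2]>.125)&(P[:,2]<.141)&(P[:,1]<-.11)&(P[:,1]>-.165)&(abs(P[:,0]-.505)<.04)]
print(len(s),s.min(0),s.max(0))
```

```text
[367.3314054  279.21943656]
[368.68312283 273.72217962]
[366.7363293  281.14282619]
221 [ 0.48435417 -0.15591009  0.12803111] [ 0.51785929 -0.11018293  0.13857388]
```

View pics/s2.png

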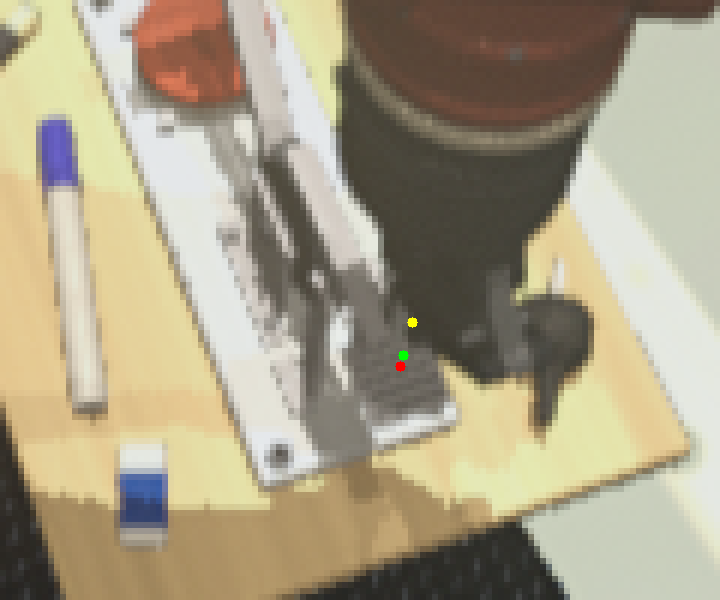

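The overlay puts the TCP (green, 403,355) over the thumb plate's centre (red, 400,366). Now I'll press gently.

Emit:
arm_command:
  moves:
    - {"grip": 0, "dp": [0, -0.01, 0.03], "turn": 0}
    - {"grip": 0, "dp": [0, 0, 0.02], "turn": 0}
    - {"grip": 0, "dp": [0, 0, 0.015], "turn": 0}
    - {"grip": 0, "dp": [0, 0, 0.015], "turn": 0}
    - {"grip": 0, "dp": [0, 0, 0], "turn": 0}

```text
t: 4.65
tool_pos: [0.5044, -0.1384, 0.1282]
tool_rot: [-0.19, -3.135, -0.001]
contact_force: [-0.3, 0.2, 0.1]
gripper_width: -0.0003
gripper_force: 0.0
```

Emit:
arm_command:
  moves:
    - {"grip": 0, "dp": [0, 0, 0.015], "turn": 0}
    - {"grip": 0, "dp": [0, 0, 0.015], "turn": 0}
    - {"grip": 0, "dp": [0, 0, 0], "turn": 0}

```text
t: 4.95
tool_pos: [0.5044, -0.1384, 0.1223]
tool_rot: [-0.19, -3.135, -0.001]
contact_force: [-0.2, -0.0, -0.5]
gripper_width: 0.0001
gripper_force: 0.0
```

Run:
```python
from h import *
state(PL)
for n in ['scene','top']:
    im,d=env.get_image(n); cal=env.calibration(n)
    P=world(cal,d,np.ones((400,640),bool)); s=P[(P[:,2]>.10)&(P[:,2]<.142)&(P[:,1]<-.12)&(P[:,1]>-.165)&(abs(P[:,0]-.505)<.03)]
    print(n,len(s),s.min(0),np.median(s,0),s.max(0))
im,d=env.get_image('wrist'); cv2.imwrite('pics/w2.png',cv2.resize(im[80:300,180:480,::-1],None,fx=2.5,fy=2.5))
```

```text
t 4.95 p [ 0.5044 -0.1384  0.1223] y_t deg 83.1 F [-0.2 -0.  -0.5] w 6.025794288819369e-05
to go tool mm [ -1.3   2.6 -10.7]
scene 128 [ 0.48435772 -0.15486118  0.12937732] [ 0.49517949 -0.14218983  0.13376198] [ 0.51142673 -0.12035983  0.13705351]
top 94 [ 0.48691287 -0.15205073  0.12803083] [ 0.49477617 -0.13363763  0.13377537] [ 0.5074194  -0.1205538   0.13738328]
```

View pics/w2.png

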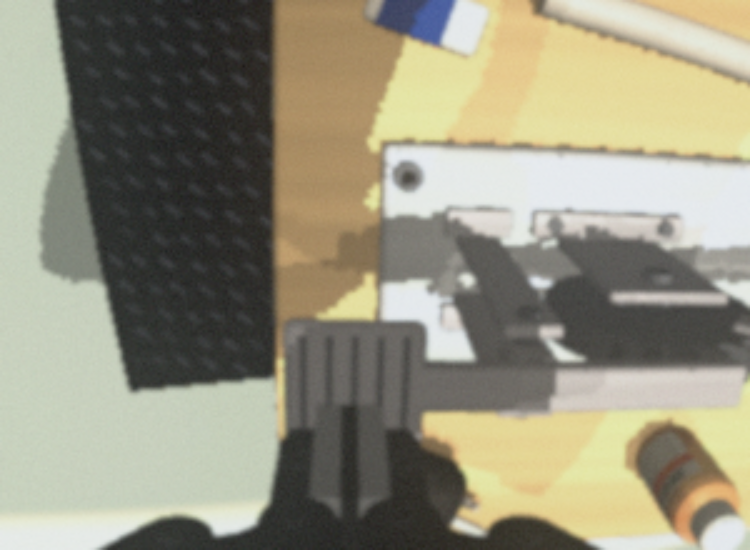

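The plate spans (285–425, 320–430), and the fingertips at (350,405) overlap its far part with no force felt yet. I'll compare the depths of the tips and the plate.

```bash
cat >> h.py <<'E'
def wworld(cal,d,mask):
    r,c=np.nonzero(mask&(d>0)); z=d[r,c]; x=(c-cal['cx']);y=-(r-cal['cy']); rr=np.hypot(x,y)+1e-9
    k=np.tan(rr/cal['fx'])*z/rr
    return r,c,np.stack([x*k,y*k,-z],1)@rot(cal['attitude']).T+np.array(cal['eye'])
E
python3 - <<'E'
from h import *
cal=env.calibration('wrist'); im,d=env.get_image('wrist'); print(cal)
r,c,P=wworld(cal,d,np.ones((400,640),bool))
G=np.full((400,640,3),np.nan);G[r,c]=P
for cc in (312,320,328,300,345):
  for rr in range(204,290,6): print(cc,rr,np.round(G[rr,cc],3), im[rr,cc])
E
```

```text
{'fx': 309.70691628693146, 'fy': 309.70691628693146, 'cx': 319.40070088336046, 'cy': 196.56276602946954, 'eye': array([ 0.42547046, -0.12905211,  0.29940825]), 'attitude': array([-0.26095456, -0.23243854,  1.43680628])}
312 204 [ 0.525 -0.148  0.016] [225 220 155]
312 210 [ 0.488 -0.141  0.133] [103  99  96]
312 216 [ 0.491 -0.141  0.135] [82 78 74]
312 222 [ 0.495 -0.142  0.134] [78 77 74]
312 228 [ 0.499 -0.142  0.134] [80 77 75]
312 234 [ 0.503 -0.143  0.133] [85 82 82]
312 240 [ 0.507 -0.143  0.133] [81 77 77]
312 246 [ 0.494 -0.141  0.166] [81 82 78]
312 252 [ 0.494 -0.141  0.172] [84 86 81]
312 258 [ 0.494 -0.141  0.177] [81 82 79]
312 264 [ 0.494 -0.14   0.184] [85 82 78]
312 270 [ 0.494 -0.14   0.188] [84 84 79]
312 276 [ 0.494 -0.14   0.193] [77 79 71]
312 282 [ 0.493 -0.14   0.199] [91 90 85]
312 288 [ 0.494 -0.14   0.202] [32 33 31]
320 204 [ 0.527 -0.14   0.015] [229 225 162]
320 210 [ 0.488 -0.136  0.133] [103  99  96]
320 216 [ 0.492 -0.137  0.134] [93 90 86]
320 222 [ 0.496 -0.137  0.133] [95 93 86]
320 228 [ 0.499 -0.137  0.134] [92 89 85]
320 234 [ 0.503 -0.138  0.13
[... 1629 characters left out ...]
 48]
300 288 [ 0.491 -0.144  0.204] [46 48 48]
345 204 [ 0.525 -0.117  0.027] [228 234 237]
345 210 [ 0.49  -0.122  0.132] [101  98  93]
345 216 [ 0.494 -0.122  0.133] [98 97 93]
345 222 [ 0.497 -0.123  0.133] [103  99  96]
345 228 [ 0.501 -0.123  0.134] [109 103 100]
345 234 [ 0.506 -0.123  0.133] [107 104 100]
345 240 [ 0.509 -0.124  0.134] [107 103  98]
345 246 [ 0.513 -0.124  0.134] [106  98  96]
345 252 [ 0.517 -0.124  0.133] [101  97  93]
345 258 [ 0.5   -0.126  0.171] [56 54 48]
345 264 [ 0.5   -0.126  0.176] [49 50 43]
345 270 [ 0.501 -0.126  0.18 ] [50 47 41]
345 276 [ 0.5   -0.127  0.186] [50 49 43]
345 282 [ 0.493 -0.127  0.201] [50 48 44]
345 288 [ 0.494 -0.128  0.204] [50 51 47]
```

The wrist depth shows the visible finger ending at z≈0.163, while the stated TCP is at 0.122. The plate is untouched at 0.134. So the real tips are about 30 mm above the plate. I'll descend further in small steps, watching the force.

Emit:
arm_command:
  moves:
    - {"grip": 0, "dp": [0, 0, 0.03], "turn": 0}
    - {"grip": 0, "dp": [0, 0, 0.03], "turn": 0}
    - {"grip": 0, "dp": [0, 0, 0], "turn": 0}

```text
t: 5.45
tool_pos: [0.504, -0.1381, 0.1095]
tool_rot: [-0.19, -3.134, -0.001]
contact_force: [0.2, 0.6, -1.0]
gripper_width: -0.0001
gripper_force: 0.0
```

```bash
cat > w.py <<'E'
from h import *
state(PL)
cal=env.calibration('wrist'); im,d=env.get_image('wrist')
r,c,P=wworld(cal,d,np.ones((400,640),bool))
G=np.full((400,640,3),np.nan);G[r,c]=P
for cc in (300,312,328):
  print(cc,[(rr,*np.round(G[rr,cc],3)) for rr in range(208,268,4)])
E
python3 w.py
```

```text
t 5.45 p [ 0.504  -0.1381  0.1095] y_t deg 83.1 F [ 0.2  0.6 -1. ] w -0.0001241185285130124
to go tool mm [ -1.7   2.4 -23.6]
300 [(208, np.float64(0.523), np.float64(-0.159), np.float64(0.015)), (212, np.float64(0.527), np.float64(-0.159), np.float64(0.015)), (216, np.float64(0.486), np.float64(-0.147), np.float64(0.131)), (220, np.float64(0.487), np.float64(-0.147), np.float64(0.133)), (224, np.float64(0.489), np.float64(-0.147), np.float64(0.134)), (228, np.float64(0.491), np.float64(-0.147), np.float64(0.134)), (232, np.float64(0.493), np.float64(-0.147), np.float64(0.135)), (236, np.float64(0.496), np.float64(-0.148), np.float64(0.134)), (240, np.float64(0.498), np.float64(-0.148), np.float64(0.134)), (244, np.float64(0.5), np.float64(-0.148), np.float64(0.135)), (248, np.float64(0.503), np.float64(-0.149), np.float64(0.134)), (252, np.float64(0.497), np.float64(-0.147), np.float64(0.151)), (256, np.float64(0.497), np.float64(-0.147), np.float64(0.155)), (260, np.float64(0.496), np.float64(-0.146), np.float64(0.16)), (264, np.float64(0.497), np.float64(-0.146), np.float64(0.162)
[... 1249 characters left out ...]
at64(0.491), np.float64(-0.132), np.float64(0.134)), (228, np.float64(0.494), np.float64(-0.132), np.float64(0.133)), (232, np.float64(0.495), np.float64(-0.132), np.float64(0.134)), (236, np.float64(0.498), np.float64(-0.133), np.float64(0.133)), (240, np.float64(0.5), np.float64(-0.133), np.float64(0.134)), (244, np.float64(0.495), np.float64(-0.133), np.float64(0.149)), (248, np.float64(0.495), np.float64(-0.133), np.float64(0.153)), (252, np.float64(0.494), np.float64(-0.133), np.float64(0.159)), (256, np.float64(0.495), np.float64(-0.133), np.float64(0.161)), (260, np.float64(0.495), np.float64(-0.133), np.float64(0.166)), (264, np.float64(0.494), np.float64(-0.133), np.float64(0.169))]
```

Emit:
arm_command:
  moves:
    - {"grip": 0, "dp": [0, -0.01, 0.03], "turn": 0}
    - {"grip": 0, "dp": [0, 0, 0.015], "turn": 0}
    - {"grip": 0, "dp": [0, 0, 0.015], "turn": 0}
    - {"grip": 0, "dp": [0, 0, 0.015], "turn": 0}
    - {"grip": 0, "dp": [0, 0, 0], "turn": 0}

```text
t: 6.0
tool_pos: [0.5046, -0.1409, 0.0958]
tool_rot: [0.19, 3.135, -0.001]
contact_force: [-0.3, -1.6, 1.6]
gripper_width: 0.0002
gripper_force: 0.7
```

Emit:
arm_command:
  moves:
    - {"grip": 0, "dp": [0, 0, 0.015], "turn": 0}
    - {"grip": 0, "dp": [0, 0, 0.015], "turn": 0}
    - {"grip": 0, "dp": [0, 0, 0.015], "turn": 0}
    - {"grip": 0, "dp": [0, 0, 0], "turn": 0}

```text
t: 6.4
tool_pos: [0.5048, -0.1413, 0.0869]
tool_rot: [0.19, 3.135, -0.002]
contact_force: [0.0, -4.8, 2.8]
gripper_width: 0.0004
gripper_force: 2.0
```

```bash
python3 w.py
```

```text
t 6.4 p [ 0.5048 -0.1413  0.0869] y_t deg 83.1 F [ 0.  -4.8  2.8] w 0.0003867723455600725
to go tool mm [ -0.6   5.3 -46.1]
300 [(208, np.float64(0.515), np.float64(-0.159), np.float64(0.016)), (212, np.float64(0.519), np.float64(-0.16), np.float64(0.016)), (216, np.float64(0.522), np.float64(-0.16), np.float64(0.017)), (220, np.float64(0.487), np.float64(-0.149), np.float64(0.113)), (224, np.float64(0.488), np.float64(-0.149), np.float64(0.116)), (228, np.float64(0.49), np.float64(-0.15), np.float64(0.117)), (232, np.float64(0.492), np.float64(-0.15), np.float64(0.117)), (236, np.float64(0.494), np.float64(-0.15), np.float64(0.116)), (240, np.float64(0.496), np.float64(-0.151), np.float64(0.117)), (244, np.float64(0.499), np.float64(-0.151), np.float64(0.117)), (248, np.float64(0.501), np.float64(-0.151), np.float64(0.117)), (252, np.float64(0.497), np.float64(-0.15), np.float64(0.128)), (256, np.float64(0.498), np.float64(-0.15), np.float64(0.132)), (260, np.float64(0.498), np.float64(-0.15), np.float64(0.136)), (264, np.float64(0.498), np.float64(-0.149), np.float64(0.139))]
312 [
[... 1249 characters left out ...]
at64(0.488), np.float64(-0.135), np.float64(0.119)), (228, np.float64(0.489), np.float64(-0.135), np.float64(0.121)), (232, np.float64(0.492), np.float64(-0.135), np.float64(0.12)), (236, np.float64(0.494), np.float64(-0.136), np.float64(0.121)), (240, np.float64(0.496), np.float64(-0.136), np.float64(0.122)), (244, np.float64(0.495), np.float64(-0.136), np.float64(0.127)), (248, np.float64(0.495), np.float64(-0.136), np.float64(0.131)), (252, np.float64(0.494), np.float64(-0.136), np.float64(0.137)), (256, np.float64(0.495), np.float64(-0.136), np.float64(0.14)), (260, np.float64(0.496), np.float64(-0.136), np.float64(0.142)), (264, np.float64(0.495), np.float64(-0.136), np.float64(0.147))]
```

Emit:
arm_command:
  moves:
    - {"grip": 0, "dp": [0, 0, 0.01], "turn": 0}
    - {"grip": 0, "dp": [0, 0, 0], "turn": 0}

```text
t: 6.65
tool_pos: [0.505, -0.1412, 0.0863]
tool_rot: [0.19, 3.134, -0.002]
contact_force: [-3.8, -2.7, 13.2]
gripper_width: -0.0004
gripper_force: 6.7
```

Force is rising at the stop, and the plate has sunk about 14 mm with a tilt of about 0.3 rad. I'll lift straight up, then go over the bar.

Emit:
arm_command:
  moves:
    - {"grip": 0, "dp": [0, 0, -0.05], "turn": 0}
    - {"grip": 0, "dp": [0, 0, -0.15], "turn": 0}
    - {"grip": 0, "dp": [0, 0, -0.2], "turn": 0}
    - {"grip": 0, "dp": [0, 0, -0.2], "turn": 0}
    - {"grip": 0, "dp": [0, 0.18, 0], "turn": 0}
    - {"grip": 0, "dp": [0, 0.18, 0], "turn": 0}
    - {"grip": 0, "dp": [0, 0.18, 0], "turn": 0}
    - {"grip": 0, "dp": [0, 0.18, 0], "turn": 0}
    - {"grip": 0, "dp": [0, 0.18, 0], "turn": 0}
    - {"grip": 0, "dp": [0, 0.18, 0], "turn": 0}
    - {"grip": 0, "dp": [0, 0, 0], "turn": 0}

```text
t: 7.75
tool_pos: [0.5299, 0.0782, 0.2044]
tool_rot: [-0.183, -3.135, -0.004]
contact_force: [0.9, 0.1, 0.1]
gripper_width: 0.0004
gripper_force: 0.0
```

```bash
python3 - <<'E'
from h import *
state([*BAR0,.152])
P=[]
for n in ['scene','top']:
    im,d=env.get_image(n); cal=env.calibration(n); P=world(cal,d,np.ones((400,640),bool))
    s=P[(abs(P[:,0]-.505)<.03)&(P[:,1]<-.115)&(P[:,1]>-.165)&(P[:,2]>.1)&(P[:,2]<.15)]
    A=np.c_[s,np.ones(len(s))]; f=np.linalg.lstsq(np.c_[s[:,:2],np.ones(len(s))],s[:,2],rcond=None)[0]; print(n,'plate',len(s),np.median(s,0),'slope',f)
    s=P[(abs(P[:,0]-.53)<.05)&(P[:,1]<.1)&(P[:,1]>.04)&(P[:,2]>.15)&(P[:,2]<.2)]; print('bar',len(s),s.min(0),np.median(s,0),s.max(0))
E
sed -i 's/range(208,268,4)/range(180,290,6)/;s/\[(rr,\*np.round(G\[rr,cc\],3))/[(rr,*np.round(G[rr,cc],3).tolist())/' w.py; python3 w.py
```

```text
t 7.75 p [0.5299 0.0782 0.2044] y_t deg 83.3 F [0.9 0.1 0.1] w 0.00041769023399673954
to go tool mm [-2.4 -2.  52.4]
scene plate 246 [ 0.50248963 -0.13892559  0.12014299] slope [0.02528307 0.29944408 0.14885671]
bar 286 [0.49715193 0.04015907 0.15050223] [0.52747874 0.06843688 0.18435903] [0.56311138 0.08469506 0.1928044 ]
top plate 210 [ 0.50431982 -0.13749489  0.12096004] slope [0.03500825 0.29026322 0.14330035]
t 7.85 p [0.53   0.075  0.2044] y_t deg 83.2 F [ 0.3 -0.1 -0.6] w -0.00018568402656970125
to go tool mm [  -1.2 -212.4   71.3]
300 [(180, 0.537, 0.053, 0.051), (186, 0.521, 0.06, 0.134), (192, 0.525, 0.06, 0.139), (198, 0.529, 0.059, 0.14), (204, 0.525, 0.061, 0.168), (210, 0.526, 0.062, 0.177), (216, 0.53, 0.061, 0.178), (222, 0.535, 0.06, 0.177), (228, 0.61, 0.041, 0.017), (234, 0.618, 0.039, 0.016), (240, 0.628, 0.038, 0.014), (246, 0.636, 0.037, 0.016), (252, 0.522, 0.066, 0.247), (258, 0.523, 0.066, 0.252), (264, 0.523, 0.067, 0.258), (270, 0.523, 0.067, 0.263), (276, 0.523, 0.067, 0.268), (282, 0.516, 0.069, 0.282), (288, 0.517, 0.069, 0.285)]
312 [(180, 0.503, 0.073,
[... 549 characters left out ...]
508, 0.083, 0.187), (192, 0.512, 0.083, 0.186), (198, 0.517, 0.082, 0.186), (204, 0.52, 0.082, 0.187), (210, 0.525, 0.081, 0.186), (216, 0.529, 0.081, 0.186), (222, 0.533, 0.08, 0.187), (228, 0.538, 0.08, 0.186), (234, 0.543, 0.08, 0.186), (240, 0.547, 0.079, 0.186), (246, 0.52, 0.08, 0.248), (252, 0.52, 0.08, 0.254), (258, 0.521, 0.08, 0.259), (264, 0.52, 0.08, 0.266), (270, 0.52, 0.08, 0.269), (276, 0.52, 0.08, 0.274), (282, 0.519, 0.08, 0.28), (288, 0.519, 0.079, 0.284)]Traceback (most recent call last):
  File "<stdin>", line 8, in <module>
    return umr_minimum(a, axis, None, out, keepdims, initial, where)
ValueError: zero-size array to reduction operation minimum which has no identity
```

The pawl plate's slope is about 0.295 rad, so the pawl is free and stays there. The bar top is at z≈0.187 and the tips at 0.244. I'll descend and follow the arc.

Emit:
arm_command:
  moves:
    - {"grip": 0, "dp": [-0.01, 0.01, 0.15], "turn": 0}
    - {"grip": 0, "dp": [0, 0, 0.1], "turn": 0}
    - {"grip": 0, "dp": [0, 0, 0.025], "turn": 0}
    - {"grip": 0, "dp": [0, 0.01, 0.02], "turn": 0}
    - {"grip": 0, "dp": [0, 0.015, 0.02], "turn": 0}
    - {"grip": 0, "dp": [0, 0.015, 0.02], "turn": 0}
    - {"grip": 0, "dp": [0, 0, 0], "turn": 0}

```text
t: 8.6
tool_pos: [0.5335, 0.0832, 0.1377]
tool_rot: [-0.191, -3.136, -0.001]
contact_force: [0.3, -0.3, -0.7]
gripper_width: -0.0001
gripper_force: 0.0
```

```bash
python3 w.py
```

```text
t 8.6 p [0.5335 0.0832 0.1377] y_t deg 83.0 F [ 0.3 -0.3 -0.7] w -8.348579031600507e-05
to go tool mm [   0.7 -220.9    4.5]
300 [(180, 0.523, 0.067, 0.052), (186, 0.529, 0.067, 0.053), (192, 0.534, 0.066, 0.052), (198, 0.54, 0.065, 0.052), (204, 0.545, 0.064, 0.052), (210, 0.526, 0.071, 0.121), (216, 0.529, 0.071, 0.125), (222, 0.532, 0.071, 0.127), (228, 0.526, 0.073, 0.149), (234, 0.527, 0.073, 0.157), (240, 0.527, 0.073, 0.163), (246, 0.532, 0.073, 0.162), (252, 0.525, 0.075, 0.181), (258, 0.527, 0.075, 0.185), (264, 0.526, 0.075, 0.191), (270, 0.526, 0.075, 0.197), (276, 0.527, 0.075, 0.201), (282, 0.52, 0.077, 0.216), (288, 0.521, 0.077, 0.219)]
312 [(180, 0.524, 0.078, 0.052), (186, 0.53, 0.077, 0.053), (192, 0.501, 0.083, 0.164), (198, nan, nan, nan), (204, 0.507, 0.083, 0.164), (210, 0.511, 0.082, 0.164), (216, 0.514, 0.082, 0.165), (222, 0.517, 0.081, 0.166), (228, 0.52, 0.081, 0.165), (234, 0.524, 0.08, 0.165), (240, 0.527, 0.08, 0.166), (246, 0.522, 0.081, 0.181), (252, 0.523, 0.081, 0.186), (258, 0.523, 0.081, 0.193), (264, 0.523, 0.081, 0.197), (270, 0.523, 0.081, 0.203), (276, 0.523, 0.081, 0.207), (282, 0.522, 0.082, 0.213), (288, 0.522, 0.082, 0.217)]
328 [(180, 0.526, 0.092, 0.052), (186, 0.532, 0.091, 0.053), (192, 0.502, 0.091, 0.163), (198, 0.502, 0.091, 0.173), (204, 0.506, 0.091, 0.17), (210, 0.508, 0.09, 0.172), (216, 0.512, 0.09, 0.171), (222, 0.515, 0.09, 0.171), (228, 0.518, 0.089, 0.172), (234, 0.521, 0.089, 0.172), (240, 0.525, 0.089, 0.171), (246, nan, nan, nan), (252, 0.524, 0.088, 0.186), (258, 0.524, 0.088, 0.193), (264, 0.524, 0.088, 0.197), (270, 0.523, 0.088, 0.204), (276, 0.524, 0.088, 0.207), (282, 0.522, 0.088, 0.214), (288, 0.523, 0.088, 0.217)]
```

The bar has dropped to z≈0.172 and moved about 11 mm outward, so the arm passes the teeth and the pawl is free. I'll continue along the arc.

Emit:
arm_command:
  moves:
    - {"grip": 0, "dp": [0, 0.03, 0.02], "turn": 0}
    - {"grip": 0, "dp": [0, 0.02, 0.02], "turn": 0}
    - {"grip": 0, "dp": [0, 0.015, 0.02], "turn": 0}
    - {"grip": 0, "dp": [0, 0.015, 0.02], "turn": 0}
    - {"grip": 0, "dp": [0, 0.01, 0.02], "turn": 0}
    - {"grip": 0, "dp": [0, 0.01, 0.02], "turn": 0}
    - {"grip": 0, "dp": [0, 0.01, 0.02], "turn": 0}
    - {"grip": 0, "dp": [0, 0.01, 0.02], "turn": 0}
    - {"grip": 0, "dp": [0, 0.005, 0.02], "turn": 0}
    - {"grip": 0, "dp": [0, 0.005, 0.02], "turn": 0}
    - {"grip": 0, "dp": [0, 0.005, 0.02], "turn": 0}
    - {"grip": 0, "dp": [0, 0.005, 0.02], "turn": 0}

```text
t: 9.85
tool_pos: [0.5371, 0.1118, 0.0896]
tool_rot: [0.189, 3.136, 0.001]
contact_force: [0.1, 2.9, 3.0]
gripper_width: 0.0
gripper_force: 1.6
```

```bash
python3 w.py
```

```text
t 9.85 p [0.5371 0.1118 0.0896] y_t deg 83.1 F [0.1 2.9 3. ] w 1.7040647238581815e-05
to go tool mm [   1.  -249.7  -43.6]
300 [(180, 0.521, 0.098, 0.027), (186, 0.525, 0.098, 0.028), (192, 0.504, 0.106, 0.114), (198, 0.505, 0.106, 0.121), (204, 0.508, 0.106, 0.122), (210, 0.511, 0.105, 0.122), (216, 0.514, 0.105, 0.124), (222, 0.517, 0.104, 0.122), (228, 0.521, 0.104, 0.122), (234, 0.525, 0.103, 0.121), (240, 0.528, 0.103, 0.121), (246, 0.531, 0.102, 0.121), (252, 0.53, 0.103, 0.131), (258, 0.53, 0.103, 0.138), (264, 0.53, 0.104, 0.142), (270, 0.53, 0.104, 0.147), (276, 0.53, 0.104, 0.152), (282, 0.523, 0.106, 0.168), (288, 0.524, 0.106, 0.17)]
312 [(180, 0.522, 0.108, 0.027), (186, 0.527, 0.107, 0.027), (192, 0.505, 0.112, 0.114), (198, 0.505, 0.112, 0.124), (204, 0.509, 0.111, 0.122), (210, 0.512, 0.111, 0.122), (216, 0.514, 0.111, 0.124), (222, 0.517, 0.11, 0.125), (228, 0.521, 0.11, 0.123), (234, 0.525, 0.109, 0.122), (240, 0.528, 0.109, 0.123), (246, 0.527, 0.109, 0.132), (252, 0.526, 0.11, 0.139), (258, 0.527, 0.109, 0.143), (264, 0.527, 0.11, 0.149), (270, 0.527, 0.11, 0.154), (276, 0.527, 0.11, 0.159), (282, 0.525, 0.11, 0.166), (288, 0.525, 0.11, 0.169)]
328 [(180, 0.524, 0.12, 0.026), (186, 0.528, 0.12, 0.028), (192, 0.534, 0.119, 0.026), (198, 0.538, 0.119, 0.028), (204, 0.544, 0.118, 0.026), (210, 0.549, 0.118, 0.027), (216, 0.555, 0.117, 0.027), (222, 0.56, 0.116, 0.026), (228, 0.566, 0.116, 0.026), (234, 0.571, 0.115, 0.026), (240, 0.578, 0.114, 0.025), (246, 0.527, 0.117, 0.133), (252, 0.527, 0.117, 0.139), (258, 0.527, 0.117, 0.144), (264, 0.527, 0.117, 0.149), (270, 0.528, 0.116, 0.153), (276, 0.527, 0.116, 0.159), (282, 0.526, 0.116, 0.165), (288, 0.526, 0.116, 0.169)]
```

Emit:
arm_command:
  moves:
    - {"grip": 0, "dp": [0, 0, 0.02], "turn": 0}
    - {"grip": 0, "dp": [0, 0, 0.02], "turn": 0}
    - {"grip": 0, "dp": [0, 0, 0.02], "turn": 0}
    - {"grip": 0, "dp": [0, 0, 0.02], "turn": 0}
    - {"grip": 0, "dp": [0, 0, 0.02], "turn": 0}
    - {"grip": 0, "dp": [0, 0, 0.02], "turn": 0}
    - {"grip": 0, "dp": [0, 0, 0.02], "turn": 0}
    - {"grip": 0, "dp": [0, 0, 0.015], "turn": 0}
    - {"grip": 0, "dp": [0, 0, 0], "turn": 0}

```text
t: 10.8
tool_pos: [0.5366, 0.1111, 0.0581]
tool_rot: [-0.19, -3.135, 0.001]
contact_force: [-0.5, -0.7, -0.3]
gripper_width: -0.0003
gripper_force: 0.0
```

```bash
python3 w.py|cut -c1-900
```

```text
t 10.8 p [0.5366 0.1111 0.0581] y_t deg 83.1 F [-0.5 -0.7 -0.3] w -0.00026430250975609536
to go tool mm [   0.6 -249.1  -74.8]
300 [(180, 0.512, 0.101, 0.028), (186, 0.516, 0.1, 0.027), (192, 0.52, 0.099, 0.028), (198, 0.525, 0.099, 0.027), (204, 0.529, 0.098, 0.028), (210, 0.534, 0.097, 0.027), (216, 0.539, 0.097, 0.027), (222, 0.542, 0.096, 0.029), (228, 0.548, 0.095, 0.027), (234, 0.553, 0.095, 0.028), (240, 0.53, 0.101, 0.085), (246, 0.531, 0.102, 0.089), (252, 0.529, 0.102, 0.1), (258, 0.529, 0.103, 0.106), (264, 0.529, 0.103, 0.112), (270, 0.529, 0.103, 0.117), (276, 0.53, 0.104, 0.121), (282, 0.523, 0.105, 0.136), (288, 0.524, 0.105, 0.139)]
312 [(180, 0.513, 0.109, 0.027), (186, 0.517, 0.108, 0.028), (192, 0.505, 0.111, 0.082), (198, 0.505, 0.111, 0.092), (204, 0.509, 0.111, 0.089), (210, 0.512, 0.11, 0.09), (216, 0.514, 0.11, 0.092), (222, 0.518, 0.11, 0.091), (228, 0.521, 0.109, 0.091), (234, 0.524, 0.109, 0.091), (240, 0.527, 0.108, 0.091), (246, 0.526, 0.109, 0.102), (252, 0.526, 0.109, 0.106), (258, 0.526, 0.109, 0.113), (264, 0.527, 0.109, 0.117), (270, 0.526, 0.109, 0.124), (276, 0.526, 0.109, 0.128), (282, 0.525, 0.11, 0.134), (288, 0.525, 0.11, 0.138)]
328 [(180, 0.514, 0.12, 0.027), (186, 0.519, 0.119, 0.027), (192, 0.506, 0.119, 0.081), (198, 0.506, 0.119, 0.09), (204, 0.51, 0.119, 0.09), (210, 0.512, 0.118, 0.091), (216, 0.515, 0.118, 0.092), (222, 0.519, 0.118, 0.089), (228, 0.522, 0.117, 0.091), (234, 0.526, 0.117, 0.09), (240, 0.529, 0.117, 0.09), (246, 0.527, 0.117, 0.102), (252, 0.527, 0.116, 0.108), (258, 0.527, 0.116, 0.113), (264, 0.527, 0.116, 0.118), (270, 0.527, 0.116, 0.123), (276, 0.527, 0.116, 0.128), (282, 0.526, 0.116, 0.133), (288, 0.526, 0.116, 0.137)]
```

Emit:
arm_command:
  moves:
    - {"grip": 0, "dp": [0, 0, 0.01], "turn": 0}
    - {"grip": 0, "dp": [0, 0, 0.01], "turn": 0}
    - {"grip": 0, "dp": [0, 0, 0], "turn": 0}

```text
t: 11.15
tool_pos: [0.5369, 0.1113, 0.0547]
tool_rot: [-0.19, -3.136, 0.0]
contact_force: [-0.5, -0.3, 0.7]
gripper_width: -0.0001
gripper_force: 0.6
```

Emit:
arm_command:
  moves:
    - {"grip": 0, "dp": [0, 0, 0.01], "turn": 0}
    - {"grip": 0, "dp": [0, 0, 0.005], "turn": 0}
    - {"grip": 0, "dp": [0, 0, 0], "turn": 0}

```text
t: 11.45
tool_pos: [0.5371, 0.1114, 0.0525]
tool_rot: [0.19, 3.136, 0.0]
contact_force: [-4.0, 0.3, 6.9]
gripper_width: -0.0
gripper_force: 4.0
```

```bash
python3 w.py|cut -c1-900|grep -v ^3[02]0
```

```text
t 11.45 p [0.5371 0.1114 0.0525] y_t deg 83.1 F [-4.   0.3  6.9] w -1.900257758081237e-06
to go tool mm [   1.  -249.3  -80.5]
312 [(180, 0.512, 0.11, 0.028), (186, 0.516, 0.109, 0.028), (192, 0.505, 0.111, 0.077), (198, 0.505, 0.112, 0.086), (204, 0.508, 0.111, 0.085), (210, 0.511, 0.111, 0.086), (216, 0.515, 0.11, 0.086), (222, 0.518, 0.11, 0.086), (228, 0.521, 0.11, 0.086), (234, 0.525, 0.109, 0.085), (240, 0.528, 0.109, 0.085), (246, 0.526, 0.109, 0.096), (252, 0.526, 0.109, 0.102), (258, 0.527, 0.109, 0.106), (264, 0.526, 0.109, 0.113), (270, 0.526, 0.11, 0.118), (276, 0.527, 0.11, 0.121), (282, 0.526, 0.11, 0.128), (288, 0.526, 0.11, 0.132)]
328 [(180, 0.513, 0.12, 0.029), (186, 0.517, 0.12, 0.028), (192, 0.506, 0.12, 0.077), (198, 0.507, 0.119, 0.085), (204, 0.51, 0.119, 0.083), (210, 0.513, 0.119, 0.085), (216, 0.516, 0.118, 0.085), (222, 0.519, 0.118, 0.085), (228, 0.523, 0.118, 0.084), (234, 0.526, 0.117, 0.085), (240, 0.529, 0.117, 0.085), (246, 0.527, 0.117, 0.096), (252, 0.527, 0.117, 0.102), (258, 0.527, 0.116, 0.107), (264, 0.527, 0.116, 0.112), (270, 0.528, 0.116, 0.117), (276, 0.527, 0.116, 0.122), (282, 0.526, 0.116, 0.129), (288, 0.526, 0.116, 0.133)]
```

The bar top is at about 0.086 (angle about -0.017 rad), with force rising, so the foot bears on the lid. I'll hold briefly and retreat straight up.

Emit:
arm_command:
  moves:
    - {"grip": 0, "dp": [0, 0, 0], "turn": 0}
    - {"grip": 0, "dp": [0, 0, 0], "turn": 0}
    - {"grip": 0, "dp": [0, 0, -0.02], "turn": 0}
    - {"grip": 0, "dp": [0, 0, -0.05], "turn": 0}
    - {"grip": 0, "dp": [0, 0, -0.1], "turn": 0}
    - {"grip": 0, "dp": [0, 0, -0.2], "turn": 0}
    - {"grip": 0, "dp": [0, 0, -0.2], "turn": 0}
    - {"grip": 0, "dp": [0, 0.15, -0.15], "turn": 0}
    - {"grip": 0, "dp": [0, 0.2, 0], "turn": 0}
    - {"grip": 0, "dp": [0, 0.2, 0], "turn": 0}
    - {"grip": 0, "dp": [0, 0.2, 0], "turn": 0}
    - {"grip": 0, "dp": [0, 0, 0], "turn": 0}

```text
t: 12.7
tool_pos: [0.5547, 0.2643, 0.1957]
tool_rot: [-0.184, -3.136, -0.002]
contact_force: [0.0, -0.1, -1.0]
gripper_width: -0.0002
gripper_force: 0.0
```

Run:
```python
from h import *
state()
for n in ['scene','top']:
    im,d=env.get_image(n); cal=env.calibration(n); P=world(cal,d,np.ones((400,640),bool))
    s=P[(abs(P[:,0]-.505)<.03)&(P[:,1]<-.115)&(P[:,1]>-.165)&(P[:,2]>.1)&(P[:,2]<.15)]
    if len(s): print(n,'plate',len(s),np.linalg.lstsq(np.c_[s[:,:2],np.ones(len(s))],s[:,2],rcond=None)[0])
    s=P[(abs(P[:,0]-.536)<.025)&(abs(P[:,1]-.112)<.012)&(P[:,2]>.075)&(P[:,2]<.15)]
    if len(s): print('bar',len(s),np.percentile(s[:,2],[5,50,90,98]))
    cv2.imwrite(f'pics/{n}9.png',cv2.resize(im[120:330,220:480,::-1],None,fx=2.8,fy=2.8))
```

```text
t 12.7 p [0.5547 0.2643 0.1957] y_t deg 83.3 F [ 0.  -0.1 -1. ] w -0.00016997128973455982
scene plate 249 [0.0473018  0.28502823 0.13600823]
bar 113 [0.07995058 0.08683239 0.08968345 0.09084393]
top plate 211 [0.04841334 0.28282884 0.13574009]
bar 149 [0.08225051 0.08757638 0.09042882 0.09156772]
```

View pics/scene9.png

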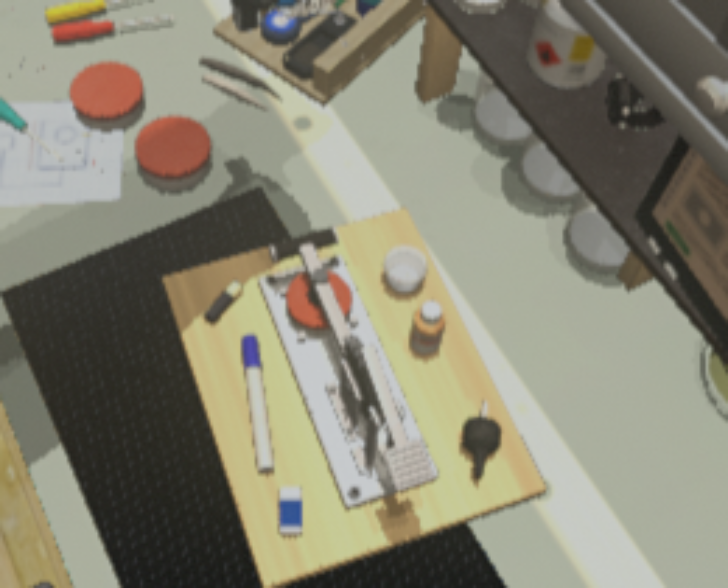

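The picture shows the arm level with its foot on the red tin at (320,297), the pawl still down at (410,462) and the bystanders undisturbed. 7 N at the bar could be mostly hinge friction, so I'll press once more to be certain of the foot's contact.

Emit:
arm_command:
  moves:
    - {"grip": 0, "dp": [0, -0.2, 0], "turn": 0}
    - {"grip": 0, "dp": [0, -0.2, 0], "turn": 0}
    - {"grip": 0, "dp": [0, -0.2, 0], "turn": 0}
    - {"grip": 0, "dp": [0, -0.16, 0.15], "turn": 0}
    - {"grip": 0, "dp": [0, 0, 0.2], "turn": 0}
    - {"grip": 0, "dp": [0, 0, 0.18], "turn": 0}
    - {"grip": 0, "dp": [0, 0, 0.1], "turn": 0}
    - {"grip": 0, "dp": [0, 0, 0.04], "turn": 0}
    - {"grip": 0, "dp": [0, 0, 0.02], "turn": 0}
    - {"grip": 0, "dp": [0, 0, 0.01], "turn": 0}
    - {"grip": 0, "dp": [0, 0, 0], "turn": 0}

```text
t: 13.9
tool_pos: [0.5376, 0.1093, 0.057]
tool_rot: [0.19, 3.134, 0.0]
contact_force: [0.3, 0.2, 0.0]
gripper_width: -0.0
gripper_force: 0.0
```

Emit:
arm_command:
  moves:
    - {"grip": 0, "dp": [0, 0.01, 0.01], "turn": 0}
    - {"grip": 0, "dp": [0, 0, 0.01], "turn": 0}
    - {"grip": 0, "dp": [0, 0, 0], "turn": 0}

```text
t: 14.2
tool_pos: [0.538, 0.1117, 0.053]
tool_rot: [0.189, 3.134, 0.001]
contact_force: [-0.1, 0.8, 4.7]
gripper_width: 0.0
gripper_force: 2.2
```

Emit:
arm_command:
  moves:
    - {"grip": 0, "dp": [0, 0, 0.005], "turn": 0}
    - {"grip": 0, "dp": [0, 0, 0], "turn": 0}

```text
t: 14.4
tool_pos: [0.538, 0.1118, 0.0524]
tool_rot: [0.189, 3.134, 0.001]
contact_force: [-2.7, 1.3, 8.7]
gripper_width: 0.0005
gripper_force: 4.2
```

Emit:
arm_command:
  moves:
    - {"grip": 0, "dp": [0, 0, 0.005], "turn": 0}
    - {"grip": 0, "dp": [0, 0, 0], "turn": 0}

```text
t: 14.6
tool_pos: [0.5381, 0.1117, 0.0518]
tool_rot: [0.189, 3.133, 0.001]
contact_force: [-3.4, 0.7, 11.9]
gripper_width: 0.0004
gripper_force: 5.8
```

The force climbs steadily to 12 N, well above hinge friction, so the foot's spring is engaged. Retreating.

Emit:
arm_command:
  moves:
    - {"grip": 0, "dp": [0, 0, 0], "turn": 0}
    - {"grip": 0, "dp": [0, 0, 0], "turn": 0}
    - {"grip": 0, "dp": [0, 0, -0.02], "turn": 0}
    - {"grip": 0, "dp": [0, 0, -0.05], "turn": 0}
    - {"grip": 0, "dp": [0, 0, -0.1], "turn": 0}
    - {"grip": 0, "dp": [0, 0, -0.2], "turn": 0}
    - {"grip": 0, "dp": [0, 0, -0.2], "turn": 0}
    - {"grip": 0, "dp": [0, 0.15, -0.15], "turn": 0}
    - {"grip": 0, "dp": [0, 0.2, 0], "turn": 0}
    - {"grip": 0, "dp": [0, 0.2, 0], "turn": 0}
    - {"grip": 0, "dp": [0, 0, 0], "turn": 0}
    - {"grip": 0, "dp": [0, 0, 0], "turn": 0}

```text
t: 15.8
tool_pos: [0.55, 0.2213, 0.1939]
tool_rot: [-0.187, -3.136, 0.0]
contact_force: [0.2, -0.0, 0.1]
gripper_width: -0.0001
gripper_force: 0.0
```

```bash
python3 -c "
from h import *
state(); print(env.hand_in())"
```

```text
t 15.8 p [0.55   0.2213 0.1939] y_t deg 83.2 F [ 0.2 -0.   0.1] w -5.799583765484753e-05
the job is handed in; nothing more can be done
None
```

The job is handed in at about 16 s of robot time (no verdict was returned): by my measurements the pawl is free at about 0.29 rad, the arm is level with its foot bearing on the tin's lid, and the hand is clear.

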